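Swap the battery packs of the hand blender on their charger

ROBOT

A 6-joint arm with a two-finger parallel gripper is mounted at the origin on a cart in front of the work surface, level with it; the furniture and walls round the work are solid. World frame = base frame: x ahead of the robot, y to its left, z up, the work surface at z = 0. Lengths are in m, angles in rad, forces in N, time in s.
With the tool pointing down it reaches from about 0.35 to 0.875 m from the base axis. Payload 4.2 kg.
Tool frame: the origin (TCP) lies on the centre line of the jaws, within the pads' length; the fingertips stand 8 mm ahead of it and the grasp point (between the pads) lies 11 mm behind it; z points along the fingers, y is the line along which they close (so a half turn about z gives the same grasp; the last joint's range is limited). The gripper opens to 87 mm and grips with 3 to 60 N. Pads are 19 mm wide; open, the fingers measure 117 mm over their backs; the gripper's body (75 mm by 190 mm) begins 51 mm behind the grasp point.
Start: joints at [1.546, 0.385, 0.008, 0, -1.194, -0.259], TCP at [0.175, 0.6, 0.231] pointing down, gripper open.
Joint ranges: [-3.14, 3.14], [-1.21, 2.06], [-1.07, 1.41], [-3.16, 2.05], [-2.99, -0.16], [-3.1, 3.1]. Speed limits (rad/s): [2.79, 2.79, 3.14, 3.14, 3.14, 3.14].

INTERFACE

Orientations are given as a rotation vector (axis times angle).
In Python, from cell import get_obs, get_image, close_job gives the robot as it stands. The module is installed in compiled form; this text tells all that it offers.
- The arm moves only by the tool move_arm, never from a script. Its argument "steps" is a list of rows, each a list of 4 numbers: the shift along the tool's x, y, z in mm, then the turn about the tool's z in rad. A call has exactly 8 rows; each row shifts and turns the commanded pose from where the row before left it, along the tool's axes as they then stand; what a row does not reach is not made up. A row lasts 1/8 s, in which the tool goes at most 62.5 mm and 10.7 degrees, less where a joint would pass 70% of its speed; a pose out of reach is approached as far as the arm can. A call is refused whole if a number of a shift passes 62.5 or a number of a turn 0.188, either way. A call with a gripper value outside its range is refused whole. "hand" is the opening in per cent of the stroke, from 0 (shut) to 100 (fully open), set as the call begins (left out, the last holds). The fingers move at their own pace and stop on an object; "squeeze" is the grip in N (left out, the last holds). Time passes only in rows, so rows that do not move let the fingers close, or fill a call up. It gives the time, the measured TCP pose, the force, the opening and the grip force at its end, in the units of the state.
- get_obs(): the state, without advancing time (a new reading comes with each control period).
- get_image(name): name is "scene" or "side" or "wrist"; returns a dict with "img" (400x640x3 uint8, red, green, blue), "fx", "fy", "cx", "cy" (pixels), "xyz" and "rotation" of the camera in the world; the wrist camera has in their place "tool_from_camera" (4x4, takes a point from camera to tool coordinates, whose origin is the TCP and whose axes are the flange's). Camera axes: x right, y down, z forward; pixel columns grow to the right and rows downward; lengths in m; the calibration is good to about 2 mm. A picture is of the moment at which its call begins: read the wrist's pose just before it. There is no depth.
- close_job(): hands the job in; it is judged then, once.
The state is a dict: "t": time; "q": joint angles; "dq": joint speeds; "effort": joint torques, N m; "eef_pos": TCP position; "eef_rot": TCP orientation; "wrist_force": force on the tool from outside, world axes, zero at the start; "moment": the same for the moment, N m; "grip_width": opening from 0.0 (shut) to 1.0 (fully open); "gripper_force": force on a finger pad.
Only numpy, scipy, OpenCV 4.12 (cv2) and the standard library are available. Lean on these libraries where they do the work, as an engineer would, in place of code of your own. Each camera call takes 0.05 s, during which the arm holds its last target. There are 200 camera calls.

TASK

The blender's battery pack with the blue cap is fully charged. Press down the charger's red release paddle so that the pack springs forward, slide it out along the rails and stand it upright in the free half of the metal tray. Then take the flat pack with the orange cap from the tray, slide it along the charger's rails and push it fully home until the catch clicks and holds it; leave the timer and the cup where they stand.

Things in the scene. Friction and masses are not known exactly. Their poses are not given: they have to be found in the camera images.
- charger: Black battery charger, fixed, 235 x 108 mm. Origin on the worktop under the rails' centre line, 100 mm behind its front edge; x along the rails, the way a pack is pushed in; z up. Grey slide floor at z = 26 mm, x = -95 to 50 mm; its open front part takes a pack set down from above. Tower from x = 51 mm, pin cheeks 71 mm high. Floor, rails and catch are slick plastic.
- rail_mouth (a point): Front end of the rails on the slide floor (x = -35 mm, y = 0, z = 26 mm of the charger; same axes). Rails run 81 mm from here: walls' inner faces at y = +-40 mm, lips 11 to 17 mm above the floor, from y = +-29 to +-52 mm. Guides 10 mm high ahead of it flare to +-53 mm over 41 mm. A pack can be lifted out or set in only with its origin 57 mm or more ahead of it (-x).
- latched (a point): Where a latched pack's origin lies, on the slide floor (x = -8 mm, y = 0, z = 26 mm of the charger; same axes). To click in, a pack must be pushed 1 to 3 mm beyond this point; a stop lies 4 mm beyond. Pushing it home takes 10 to 20 N; short of the click the ejector pushes it back out.
- paddle (a point): Centre of the top of the red release paddle, 46 x 46 mm, at the rear of the charger (x = 115 mm, y = 0, z = 72 mm of the charger when up). Pressed straight down about 10 mm to its stop (2 to 6 N) it lifts the catch; hold it down about half a second while the pack springs forward.
- catch (a joint): Angle of the red rocker catch (rad): 0 = paddle up and tooth down (latched, or empty), 0.24 = paddle fully down. Above about 0.17 the tooth is clear of the pack's rib. Sprung back to 0. A pack pushed in lifts the tooth by its ramp; the tooth then drops behind the rib: the click.
- ejector (a joint): Travel (m) of the sprung grey contact block in the tower's face: 0 with a latched pack, 0.022 fully forward. It pushes a freed pack 22 mm or a little more forward (-x of the charger) with 3.5 to 5.5 N.
- full_pack: Charged battery pack, blue cap, four green lamps, 0.3 kg; starts latched on the charger. Origin at the centre of its underside, x towards the nose that enters first, z up. Flange 110 x 76 x 8 mm at the bottom; body to grasp x = -55 to 4 mm, 50 mm wide in y, top at z = 58 mm; nose x = 4 to 55 mm, 23 mm high, with a rib 7 mm higher across its end (x = 45 to 55 mm).
- flat_pack: Flat battery pack with the orange cap and one red lamp; same shape, size and frame as full_pack. At the start it stands in one half of the tray (negative y of the tray), nose away from the robot.
- tray: Shallow metal tray, fixed, 180 mm (x) by 260 mm (y), rim 23 mm high, inner floor 172 x 252 mm at z = 4 mm. Origin on the worktop under its centre, z up. Its half at positive y is free.
- kitchen_timer: White round kitchen timer with a red dial, 62 mm wide, 46 mm high; bystander.
- cup: White espresso cup, 62 x 88 x 50 mm; bystander.

How it is judged:
By the outcome, as a careful person would: the job done as asked, in the order asked, and still so for the second after the job is handed in, with the robot touching nothing.
It also fails if it takes over 72 s, if anything falls off the work surface, if the arm or the gripper's body presses on something with over 40 N, if the wrist force passes 120 N, or if a joint passes its speed limit or range.

## Working session

There is one attempt and no reset: what is moved stays moved. The work goes in short steps, Python scripts to look and compute and a tool call to move; the robot and the scene stay as the last step left them, time stands still between calls to the robot, and variables do not carry over. Pictures are saved under pics/ and viewed, at most 10 in all, crops included, and the job is handed in when it is done.

Besides the shell and the picture viewer there is one more tool, called as name([rows], argument=value, ...), one row to a line, values as JSON. move_arm: Moves the arm, as the interface text tells. Its arguments: {"type":"object","properties":{"steps":{"type":"array"},"hand":{"type":"number"},"squeeze":{"type":"number"}},"required":["steps"]}

```bash
mkdir -p pics; cat > h.py <<'E'
import numpy as np, cv2
from scipy.spatial.transform import Rotation as R
from cell import get_obs,get_image
def save(n,f):
    o=get_obs(); d=get_image(n); cv2.imwrite('pics/'+f,d['img'][:,:,::-1])
    if n=='wrist':
        T=np.eye(4);T[:3,:3]=R.from_rotvec(o['eef_rot']).as_matrix();T[:3,3]=o['eef_pos']
        C=T@np.array(d['tool_from_camera'])
    else:
        C=np.eye(4);C[:3,3]=d['xyz'];r=np.array(d['rotation']);C[:3,:3]=r if r.shape==(3,3) else R.from_rotvec(r).as_matrix()
    np.savez('pics/'+f+'.npz',C=C,k=[d['fx'],d['fy'],d['cx'],d['cy']])
def px(f,u,v,z):
    s=np.load('pics/'+f+'.npz');C=s['C'];fx,fy,cx,cy=s['k']
    r=C[:3,:3]@np.array([(u-cx)/fx,(v-cy)/fy,1]);p=C[:3,3]
    return p+r*(z-p[2])/r[2]
E
python3 - <<'E'
from h import *
for n in('scene','side','wrist'): save(n,n+'0.png')
o=get_obs();print(o['t'],o['eef_pos'],R.from_rotvec(o['eef_rot']).as_matrix().round(3))
for n in('scene0','side0','wrist0'):
    s=np.load('pics/'+n+'.png.npz');print(s['C'].round(3),s['k'])
E
```

```text
0.15 [0.17486996 0.59957195 0.22969914] [[ 0.96  -0.28  -0.   ]
 [-0.28  -0.96  -0.002]
 [ 0.     0.002 -1.   ]]
[[ 0.475 -0.701  0.531  0.133]
 [-0.88  -0.371  0.298 -0.342]
 [-0.012 -0.609 -0.793  0.793]
 [ 0.     0.     0.     1.   ]] [379.52826603 379.52826603 323.52687627 204.47905865]
[[-0.831 -0.357  0.426  0.233]
 [-0.555  0.564 -0.611  0.463]
 [-0.023 -0.745 -0.667  0.653]
 [ 0.     0.     0.     1.   ]] [417.66684551 417.66684551 323.58225089 197.9958758 ]
[[-0.279 -0.915 -0.292  0.254]
 [-0.96   0.267  0.083  0.577]
 [ 0.002  0.304 -0.953  0.384]
 [ 0.     0.     0.     1.   ]] [319.61189144 319.61189144 315.66010604 196.46027274]
```

View pics/scene0.png

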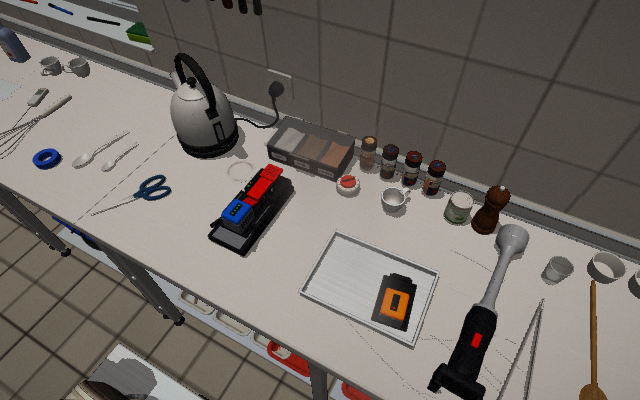

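View pics/side0.png

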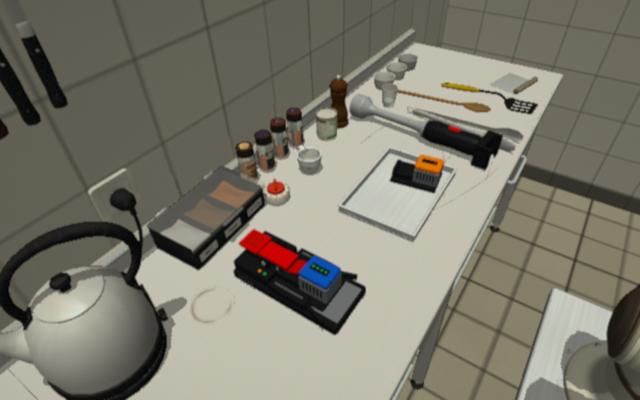

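Scene: the charger is around (250,210), with the blue pack at (237,212) and the red paddle at (265,183). The tray is centred at about (370,287), with the orange pack at (396,300). I'll enlarge these areas.

```bash
python3 - <<'E'
import cv2,numpy as np
a=cv2.imread('pics/scene0.png');b=cv2.imread('pics/side0.png')
def c(i,u,v,w,h,s):return cv2.resize(i[v:v+h,u:u+w],None,fx=s,fy=s,interpolation=cv2.INTER_CUBIC)
top=np.hstack([c(a,200,155,100,100,4),c(b,225,225,150,112,400/150)[:300].copy() if 0 else cv2.resize(c(b,225,220,133,133,3),(400,400))])
bot=np.zeros((200,800,3),np.uint8)
cv2.imwrite('pics/c1.png',top)
l=c(a,290,225,160,120,4);cv2.imwrite('pics/c2.png',l)
E
```

```text
(no output)
```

View pics/c1.png

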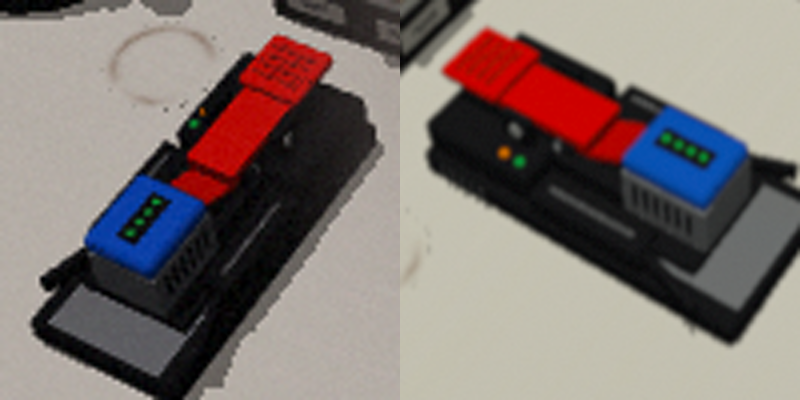

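View pics/c2.png

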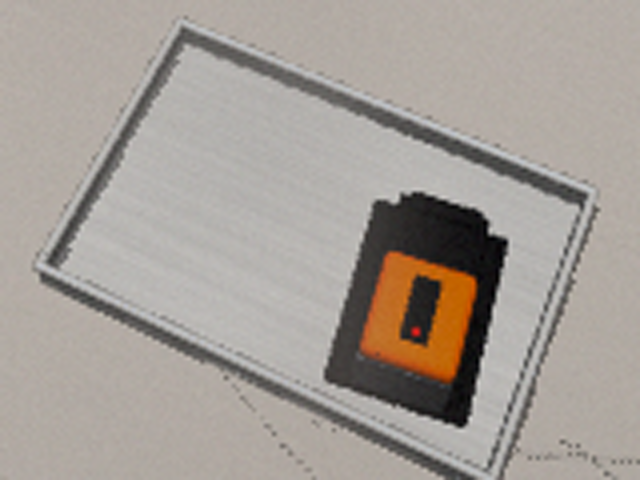

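```bash
python3 - <<'E'
from h import *
def S(pts,z):
    P=np.array([px('scene0.png',200+(u+.0)/4,155+v/4,z) for u,v in pts]);return P
def D(pts,z): return np.array([px('side0.png',225+u/3,220+v/3,z) for u,v in pts])
def T(pts,z): return np.array([px('scene0.png',290+u/4,225+v/4,z) for u,v in pts])
def rep(n,P):
    c=P.mean(0);
    e=[np.round(P[(i+1)%4]-P[i],3)[:2] for i in range(4)]
    print(n,c.round(4),[(np.linalg.norm(x).round(3),np.degrees(np.arctan2(x[1],x[0])).round(1)) for x in e])
rep('paddleS',S([(271,36),(333,57),(298,103),(242,80)],.072))
rep('capS',S([(145,177),(213,203),(168,262),(87,240)],.084))
rep('paddleD',D([(88,27),(142,57),(100,95),(43,70)],.072))
rep('capD',D([(270,105),(348,143),(298,185),(225,150)],.084))
rep('tray',T([(180,18),(598,190),(495,478),(38,265)],.023))
rep('cap2',T([(390,252),(476,280),(447,384),(360,352)],.062))
print(px('side0.png',275,190,.03),px('scene0.png',347,185,.03))
E
```

```text
paddleS [0.646  0.0967 0.072 ] [(np.float64(0.046), np.float64(-86.3)), (np.float64(0.044), np.float64(-178.7)), (np.float64(0.042), np.float64(90.0)), (np.float64(0.041), np.float64(7.0))]
capS [0.501  0.0927 0.084 ] [(np.float64(0.047), np.float64(-86.3)), (np.float64(0.047), np.float64(-177.6)), (np.float64(0.052), np.float64(100.0)), (np.float64(0.054), np.float64(-2.1))]
paddleD [0.645  0.0986 0.072 ] [(np.float64(0.046), np.float64(177.5)), (np.float64(0.038), np.float64(87.0)), (np.float64(0.043), np.float64(5.3)), (np.float64(0.044), np.float64(-88.7))]
capD [0.5012 0.0959 0.084 ] [(np.float64(0.054), np.float64(-178.9)), (np.float64(0.041), np.float64(78.7)), (np.float64(0.049), np.float64(2.3)), (np.float64(0.041), np.float64(-94.2))]
tray [ 0.5089 -0.2465  0.023 ] [(np.float64(0.26), np.float64(-88.5)), (np.float64(0.177), np.float64(-178.7)), (np.float64(0.259), np.float64(92.0)), (np.float64(0.18), np.float64(1.9))]
cap2 [ 0.4675 -0.3144  0.062 ] [(np.float64(0.045), np.float64(-82.4)), (np.float64(0.058), np.float64(-173.1)), (np.float64(0.044), np.float64(96.5)), (np.float64(0.058), np.float64(8.0))]
[ 0.74062804 -0.07074993  0.03      ] [ 0.730389   -0.07937866  0.03      ]
```

move_arm([
  [41,40,0,0],
  [41,40,0,0],
  [41,40,0,0],
  [41,40,0,0],
  [41,40,0,0],
  [41,40,0,0],
  [41,40,0,0],
  [41,40,0,0],
], hand=0, squeeze=20)

```text
t: 1.15
eef_pos: [0.4007, 0.1992, 0.2306]
eef_rot: [-3.11, 0.443, -0.0]
wrist_force: [0.6, 0.7, -0.3]
grip_width: 0.173
gripper_force: 0.0
```

```bash
python3 - <<'E'
from h import *
for n,u,v in(('kettle base',208,150),('kettle left',180,140),('kettle r',236,140),('box near',268,158),('box nr',345,172),):print(n,px('scene0.png',u,v,0).round(3))
print(px('scene0.png',268,145,.06).round(3))
o=get_obs();print(o['eef_pos'],o['wrist_force'])
E
```

```text
kettle base [ 0.684  0.357 -0.   ]
kettle left [ 0.678  0.461 -0.   ]
kettle r [0.758 0.309 0.   ]
box near [0.739 0.18  0.   ]
box nr [ 0.794 -0.043  0.   ]
[0.735 0.169 0.06 ]
[0.40069927 0.19920381 0.23063368] [ 0.60133119  0.72640221 -0.26862315]
```

move_arm([
  [0,0,0,-0.155],
  [0,0,0,-0.155],
  [33,18,5,0],
  [33,18,5,0],
  [33,18,5,0],
  [33,18,5,0],
  [33,18,5,0],
  [33,18,5,0],
])

```text
t: 2.15
eef_pos: [0.6019, 0.0974, 0.2]
eef_rot: [3.141, 0.041, -0.001]
wrist_force: [2.1, 0.7, 0.7]
grip_width: 0.005
gripper_force: 0.0
```

```bash
python3 - <<'E'
from h import *
save('wrist','w1.png')
o=get_obs();print(o['eef_pos'],R.from_rotvec(o['eef_rot']).as_matrix().round(3))
cv2.imwrite('pics/w1b.png',cv2.resize(cv2.imread('pics/w1.png'),None,fx=1.25,fy=1.25,interpolation=cv2.INTER_CUBIC))
E
```

```text
[0.60497755 0.09573559 0.19864394] [[ 1.     0.024  0.   ]
 [ 0.024 -1.    -0.002]
 [ 0.     0.002 -1.   ]]
```

View pics/w1b.png

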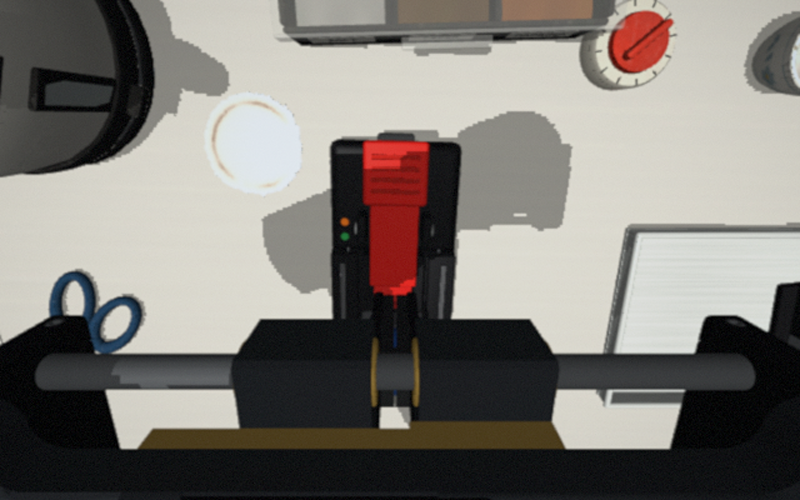

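The paddle corners are at (364,141), (428,141), (427,206) and (363,204) in the enlarged picture. The charger looks nearly aligned with the tool.

```bash
python3 - <<'E'
from h import *
P=np.array([px('w1.png',u/1.25,v/1.25,.072) for u,v in[(364,141),(428,141),(427,206),(363,204)]]);print(P.round(4),P.mean(0))
print([px('w1.png',u/1.25,v/1.25,.07).round(4) for u,v in[(370,285),(419,285)]])
print([px('w1.png',u/1.25,v/1.25,.0).round(4) for u,v in[(614,405),(628,228)]])
E
```

```text
[[0.6686 0.1213 0.072 ]
 [0.6698 0.0775 0.072 ]
 [0.6245 0.0758 0.072 ]
 [0.6247 0.1218 0.072 ]] [0.64689141 0.09908244 0.072     ]
[array([0.5609, 0.1164, 0.07  ]), array([0.5619, 0.0786, 0.07  ])]
[array([ 0.3986, -0.1414,  0.    ]), array([ 0.5937, -0.1162,  0.    ])]
```

move_arm([
  [21,-1,0,0],
  [21,-1,15,0],
  [0,0,40,0],
  [0,0,40,0],
  [0,0,20,0],
  [0,0,7,0],
  [0,0,5,0],
  [0,0,3,0],
])

```text
t: 3.2
eef_pos: [0.6433, 0.101, 0.0731]
eef_rot: [3.141, 0.042, 0.002]
wrist_force: [-6.2, -2.2, 16.9]
grip_width: 0.007
gripper_force: 7.4
```

move_arm([
  [0,0,0,0],
  [0,0,0,0],
  [0,0,0,0],
  [0,0,0,0],
  [0,0,0,0],
  [0,0,0,0],
  [0,0,0,0],
  [0,0,0,0],
])

```text
t: 4.2
eef_pos: [0.6434, 0.101, 0.0734]
eef_rot: [3.141, 0.042, 0.003]
wrist_force: [-3.2, -2.2, 8.9]
grip_width: 0.003
gripper_force: 4.0
```

```bash
python3 - <<'E'
from h import *
save('side','s2.png');o=get_obs();print(o['eef_pos'],o['wrist_force'])
i=cv2.imread('pics/s2.png');cv2.imwrite('pics/s2b.png',cv2.resize(i[180:370,200:420],None,fx=3,fy=3,interpolation=cv2.INTER_CUBIC))
E
```

```text
[0.64340446 0.10103457 0.07343665] [-3.02039398 -2.11738669  9.73511029]
```

View pics/s2b.png

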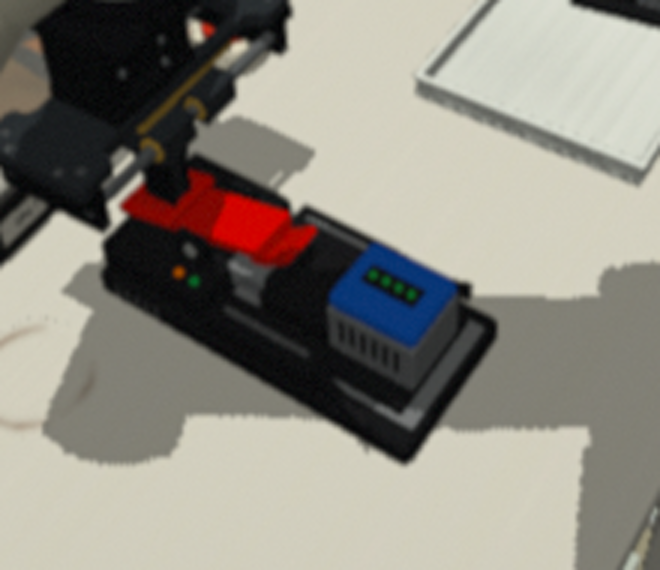

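The pack has sprung forward. The cap corners in the crop are (372,243), (458,290), (412,347) and (330,298), and the tooth is lifted.

move_arm([
  [0,0,-20,0],
  [0,0,-40,0],
  [-27,0,0,0],
  [-28,0,0,0],
  [-28,0,0,0],
  [-28,0,0,0],
  [-28,0,0,0],
  [-28,0,0,0],
], hand=100)

```text
t: 5.25
eef_pos: [0.4757, 0.0973, 0.1312]
eef_rot: [-3.14, -0.041, -0.004]
wrist_force: [-0.2, 0.8, -0.4]
grip_width: 0.833
gripper_force: 0.0
```

```bash
python3 - <<'E'
from h import *
P=np.array([px('s2.png',200+u/3,180+v/3,.084) for u,v in[(372,243),(458,290),(412,347),(330,298)]]);print(P.round(4),P.mean(0))
save('side','s3.png');o=get_obs();print(o['eef_pos'],o['wrist_force'],R.from_rotvec(o['eef_rot']).as_matrix().round(3)[0])
i=cv2.imread('pics/s3.png');cv2.imwrite('pics/s3b.png',cv2.resize(i[180:370,200:420],None,fx=3,fy=3,interpolation=cv2.INTER_CUBIC))
E
```

```text
[[0.5044 0.0787 0.084 ]
 [0.445  0.0808 0.084 ]
 [0.4464 0.1269 0.084 ]
 [0.5023 0.1242 0.084 ]] [0.47455211 0.10264883 0.084     ]
[0.47182922 0.09634918 0.13086352] [-3.76994961 -0.81273995 -1.52255914] [ 1.     0.025 -0.002]
```

View pics/s3b.png

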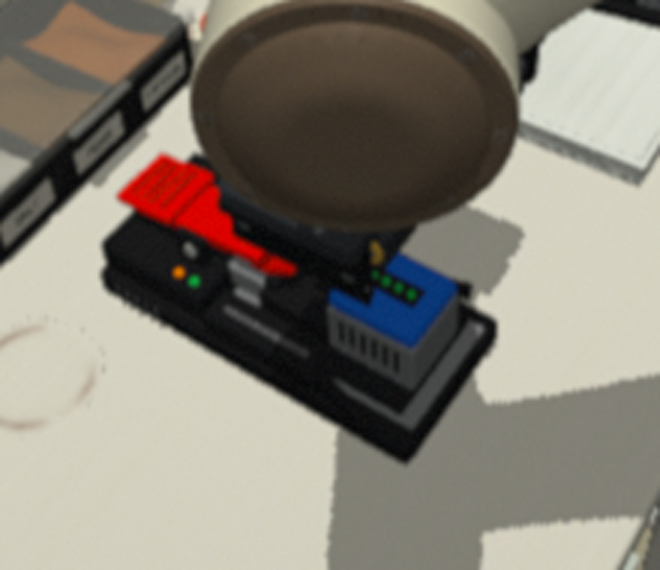

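move_arm([
  [1,-1,10,0],
  [1,0,20,0],
  [0,0,20,0],
  [0,0,15,0],
  [0,0,9,0],
  [0,0,0,0],
  [0,0,0,0],
  [0,0,0,0],
])

```text
t: 6.3
eef_pos: [0.4785, 0.0982, 0.0572]
eef_rot: [-3.141, -0.041, -0.002]
wrist_force: [-1.3, 0.4, -0.5]
grip_width: 1.0
gripper_force: 0.0
```

move_arm([
  [0,0,0,0],
  [0,0,0,0],
  [0,0,0,0],
  [0,0,0,0],
  [0,0,0,0],
  [0,0,0,0],
  [0,0,0,0],
  [0,0,0,0],
], hand=0, squeeze=25)

```text
t: 7.3
eef_pos: [0.4779, 0.0979, 0.0565]
eef_rot: [3.141, 0.041, -0.0]
wrist_force: [-0.6, -0.2, 0.3]
grip_width: 0.576
gripper_force: 24.9
```

move_arm([
  [-6,0,0,0],
  [-10,0,0,0],
  [-10,0,0,0],
  [-10,0,0,0],
  [-10,0,0,0],
  [-10,0,0,0],
  [-10,0,0,0],
  [-6,0,0,0],
])

```text
t: 8.3
eef_pos: [0.4052, 0.0959, 0.0565]
eef_rot: [3.141, 0.041, -0.001]
wrist_force: [0.7, 0.9, -2.3]
grip_width: 0.574
gripper_force: 24.9
```

move_arm([
  [0,0,-15,0],
  [0,0,-25,0],
  [0,0,-25,0],
  [0,0,-5,0],
  [10,40,0,0],
  [12,50,0,0],
  [12,50,0,0],
  [12,50,0,0],
])

```text
t: 9.3
eef_pos: [0.4562, -0.0941, 0.1252]
eef_rot: [-3.141, -0.041, 0.004]
wrist_force: [0.4, 1.1, -3.3]
grip_width: 0.571
gripper_force: 24.9
```

move_arm([
  [12,50,0,0],
  [11,45,0,0],
  [0,0,10,0],
  [0,0,20,0],
  [0,0,20,0],
  [0,0,15,0],
  [0,0,5,0],
  [0,0,0,0],
])

```text
t: 10.3
eef_pos: [0.4824, -0.1868, 0.0563]
eef_rot: [-3.141, -0.042, 0.001]
wrist_force: [0.2, 0.2, -1.6]
grip_width: 0.571
gripper_force: 24.9
```

Down another 21 mm, then release and back off.

move_arm([
  [0,0,8,0],
  [0,0,7,0],
  [0,0,4,0],
  [0,0,2,0],
  [0,0,0.7,0],
  [0,0,0,0],
  [0,0,0,0],
  [0,0,0,0],
])

```text
t: 11.3
eef_pos: [0.4825, -0.187, 0.035]
eef_rot: [3.141, 0.041, 0.0]
wrist_force: [-0.2, -0.6, -2.7]
grip_width: 0.579
gripper_force: 24.9
```

move_arm([
  [0,0,0,0],
  [0,0,0,0],
  [0,0,0,0],
  [0,0,0,0],
  [0,0,-10,0],
  [0,0,-30,0],
  [0,0,-40,0],
  [0,0,-40,0],
], hand=80)

```text
t: 12.3
eef_pos: [0.4824, -0.1871, 0.1568]
eef_rot: [3.141, 0.041, 0.001]
wrist_force: [0.6, -0.5, -0.2]
grip_width: 0.798
gripper_force: 0.0
```

move_arm([
  [-50,0,-30,0],
  [-40,5,-10,0],
  [0,30,0,0],
  [0,30,0,0],
  [0,30,0,0],
  [0,30,0,0],
  [0,5,0,0],
  [0,0,0,0],
], hand=100)

```text
t: 13.3
eef_pos: [0.3956, -0.3192, 0.195]
eef_rot: [-3.141, -0.04, -0.0]
wrist_force: [-0.2, 0.3, 0.1]
grip_width: 1.004
gripper_force: 0.0
```

```bash
python3 - <<'E'
from h import *
save('wrist','w2.png');o=get_obs();print(o['eef_pos'],o['wrist_force'],R.from_rotvec(o['eef_rot']).as_matrix().round(3)[0])
cv2.imwrite('pics/w2b.png',cv2.resize(cv2.imread('pics/w2.png'),None,fx=1.25,fy=1.25,interpolation=cv2.INTER_CUBIC))
E
```

```text
[ 0.3956615  -0.31883795  0.19504964] [ 0.1380191   0.05984184 -0.24867549] [1.    0.026 0.   ]
```

View pics/w2b.png

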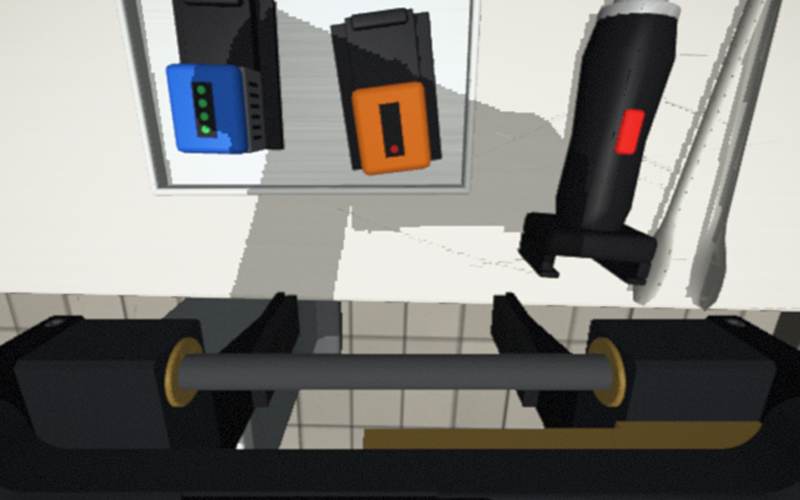

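The blue pack stands upright in the free half. The orange cap corners are at (352,90), (424,82), (431,166) and (362,175).

```bash
python3 - <<'E'
from h import *
f=lambda L,z:np.array([px('w2.png',u/1.25,v/1.25,z) for u,v in L])
P=f([(352,90),(424,82),(431,166),(362,175)],.062)
m=P[:2].mean(0)-P[2:].mean(0);print(P.round(4),P.mean(0),np.arctan2(m[1],m[0]))
F=f([(331,25),(354,171)],.012);print(F,np.arctan2(*(F[0]-F[1])[1::-1]))
F=f([(429,13),(441,158)],.012);print(F,np.arctan2(*(F[0]-F[1])[1::-1]))
B=f([(166,65),(243,65),(248,154),(176,152)],.062);print('blue',B.mean(0))
E
```

```text
[[ 0.4951 -0.2868  0.062 ]
 [ 0.5014 -0.335   0.062 ]
 [ 0.4462 -0.3426  0.062 ]
 [ 0.4385 -0.2937  0.062 ]] [ 0.47029786 -0.31452765  0.062     ] 0.1287729808923907
[[ 0.5434804  -0.26622738  0.012     ]
 [ 0.43482252 -0.28307325  0.012     ]] 0.15381139053663329
[[ 0.55342728 -0.33967663  0.012     ]
 [ 0.44740521 -0.35521076  0.012     ]] 0.14548270535657906
blue [ 0.47954783 -0.18886093  0.062     ]
```

move_arm([
  [25,-1,0,0],
  [25,-1,0,0],
  [25,0,10,0],
  [0,0,30,-0.06],
  [0,0,30,-0.055],
  [0,0,20,0],
  [0,0,10,0],
  [0,0,0,0],
], hand=85)

```text
t: 14.35
eef_pos: [0.4708, -0.3148, 0.0947]
eef_rot: [-3.133, -0.223, 0.001]
wrist_force: [0.1, 0.3, 0.7]
grip_width: 0.853
gripper_force: 0.0
```

move_arm([
  [0,0,15,0],
  [0,0,20,0],
  [0,0,15,0],
  [0,0,7,0],
  [0,0,3,0],
  [0,0,0,0],
  [0,0,0,0],
  [0,0,0,0],
])

```text
t: 15.35
eef_pos: [0.4711, -0.3155, 0.0353]
eef_rot: [3.133, 0.222, 0.001]
wrist_force: [-0.4, -0.2, 0.4]
grip_width: 0.854
gripper_force: 0.0
```

move_arm([
  [0,0,0,0],
  [0,0,0,0],
  [0,0,0,0],
  [0,0,0,0],
  [0,0,0,0],
  [0,0,0,0],
  [0,0,0,0],
  [0,0,0,0],
], hand=0, squeeze=40)

```text
t: 16.35
eef_pos: [0.4708, -0.3154, 0.0349]
eef_rot: [3.134, 0.222, -0.0]
wrist_force: [0.6, 0.1, -0.1]
grip_width: 0.572
gripper_force: 40.1
```

move_arm([
  [0,0,-10,0],
  [0,0,-25,0],
  [0,0,-30,0],
  [0,0,-15,0.06],
  [0,0,0,0.058],
  [0,-20,0,0],
  [-6,-40,0,0],
  [-8,-53,0,0],
])

```text
t: 17.35
eef_pos: [0.4535, -0.2013, 0.1144]
eef_rot: [-3.141, -0.035, 0.001]
wrist_force: [0.4, 0.2, -2.2]
grip_width: 0.57
gripper_force: 40.1
```

move_arm([
  [-8,-55,0,0],
  [-8,-55,0,0],
  [-8,-55,0,0],
  [-8,-55,0,0],
  [-8,-45,0,0],
  [-6,-25,0,0],
  [0,-10,0,0],
  [0,0,0,0],
])

```text
t: 18.35
eef_pos: [0.4009, 0.0965, 0.1149]
eef_rot: [3.141, 0.039, -0.0]
wrist_force: [-1.0, -1.2, -3.5]
grip_width: 0.569
gripper_force: 40.1
```

```bash
python3 - <<'E'
from h import *
save('wrist','w3.png');o=get_obs();print(o['eef_pos'],o['wrist_force'],R.from_rotvec(o['eef_rot']).as_matrix().round(3)[0])
i=cv2.imread('pics/w3.png')
cv2.imwrite('pics/w3b.png',cv2.resize(i[60:360,130:530],None,fx=2,fy=2,interpolation=cv2.INTER_CUBIC))
E
```

```text
[0.40089574 0.09587138 0.11474303] [ 0.199096    0.36878522 -3.38110174] [ 1.     0.024 -0.001]
```

View pics/w3b.png

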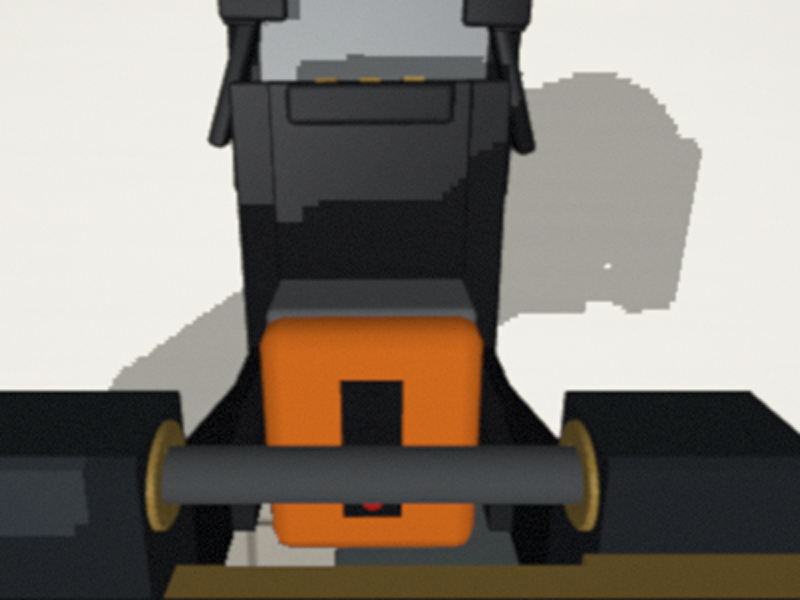

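```bash
python3 - <<'E'
from h import *
g=lambda u,v,z:px('w3.png',130+u/2,60+v/2,z).round(4)
print('rib end',g(370,83,.1145),'flange nose corners',g(232,85,.0925),g(510,83,.0925))
print('lip fronts',g(288,15,.043),g(466,15,.043),g(230,24,.043),g(528,24,.043),g(288,15,.037),g(466,15,.037))
print('guide tips',g(217,142,.036),g(527,150,.036), 'floor',g(262,75,.026),g(489,75,.026))
E
```

```text
rib end [0.4801 0.0999 0.1145] flange nose corners [0.4782 0.1365 0.0925] [0.4806 0.0628 0.0925]
lip fronts [0.4994 0.1275 0.043 ] [0.5009 0.0689 0.043 ] [0.4962 0.1467 0.043 ] [0.4987 0.0482 0.043 ] [0.4998 0.1283 0.037 ] [0.5014 0.0681 0.037 ]
guide tips [0.4568 0.1545 0.036 ] [0.4568 0.0428 0.036 ] floor [0.4801 0.1393 0.026 ] [0.4822 0.0568 0.026 ]
```

move_arm([
  [6,0.5,0,0.005],
  [6,0.5,10,0],
  [0,0,15,0],
  [0,0,15,0],
  [0,0,10,0],
  [0,0,4,0],
  [0,0,2,0],
  [0,0,1,0],
], squeeze=58)

```text
t: 19.4
eef_pos: [0.4136, 0.0955, 0.0581]
eef_rot: [-3.141, -0.029, -0.001]
wrist_force: [0.1, -0.1, -3.9]
grip_width: 0.571
gripper_force: 58.1
```

move_arm([
  [0,0,0,0],
  [5,0,0,0],
  [5,0,0,0],
  [5,0,0,0],
  [5,0,0,0],
  [5,0,0,0],
  [5,0,0,0],
  [0,0,0,0],
])

```text
t: 20.4
eef_pos: [0.4437, 0.096, 0.0578]
eef_rot: [-3.141, -0.028, -0.0]
wrist_force: [0.2, 0.2, -2.5]
grip_width: 0.569
gripper_force: 58.1
```

move_arm([
  [4,0,0.5,0],
  [5,0,0,0],
  [5,0,0,0],
  [5,0,0,0],
  [5,0,0,0],
  [5,0,0,0],
  [4,0,0,0],
  [0,0,0,0],
])

```text
t: 21.4
eef_pos: [0.4761, 0.0962, 0.0571]
eef_rot: [3.141, 0.028, -0.001]
wrist_force: [-1.1, -1.6, -3.4]
grip_width: 0.567
gripper_force: 58.1
```

move_arm([
  [2,0,0,0],
  [3,0,0,0],
  [3,0,0,0],
  [3,0,0,0],
  [3,0,0,0],
  [3,0,0,0],
  [2,0,0,0],
  [0,0,0,0],
])

```text
t: 22.4
eef_pos: [0.4927, 0.0961, 0.0571]
eef_rot: [3.14, 0.028, -0.008]
wrist_force: [-8.5, 0.1, 2.2]
grip_width: 0.572
gripper_force: 58.1
```

move_arm([
  [1,0,0,0],
  [1,0,0,0],
  [1,0,0,0],
  [1,0,0,0],
  [1,0,0,0],
  [1,0,0,0],
  [0,0,0,0],
  [0,0,0,0],
])

```text
t: 23.4
eef_pos: [0.4993, 0.0962, 0.0571]
eef_rot: [3.14, 0.027, -0.006]
wrist_force: [-5.5, -0.6, 0.7]
grip_width: 0.572
gripper_force: 58.1
```

move_arm([
  [1,0,0,0],
  [1,0,0,0],
  [1,0,0,0],
  [1,0,0,0],
  [0,0,0,0],
  [0,0,0,0],
  [0,0,0,0],
  [0,0,0,0],
])

```text
t: 24.4
eef_pos: [0.5023, 0.0962, 0.0571]
eef_rot: [3.14, 0.027, -0.009]
wrist_force: [-10.1, -0.2, 2.9]
grip_width: 0.573
gripper_force: 58.1
```

move_arm([
  [1,0,0,0],
  [1,0,0,0],
  [1,0,0,0],
  [0,0,0,0],
  [0,0,0,0],
  [0,0,0,0],
  [0,0,0,0],
  [0,0,0,0],
])

```text
t: 25.4
eef_pos: [0.5024, 0.0961, 0.0571]
eef_rot: [3.139, 0.026, -0.018]
wrist_force: [-18.4, 4.6, 10.1]
grip_width: 0.573
gripper_force: 58.1
```

It has reached the stop. I'll ease back to relax the load, then test by a small pull whether the catch holds.

move_arm([
  [-2,0,0,0],
  [-2,0,0,0],
  [-2,0,0,0],
  [-2,0,0,0],
  [-2,0,0,0],
  [-1,0,0,0],
  [0,0,0,0],
  [0,0,0,0],
])

```text
t: 26.4
eef_pos: [0.4989, 0.0971, 0.0576]
eef_rot: [-3.141, -0.028, -0.005]
wrist_force: [1.6, -4.7, -5.0]
grip_width: 0.568
gripper_force: 58.2
```

move_arm([
  [-1,0,0,0],
  [-1,0,0,0],
  [0,0,0,0],
  [0,0,0,0],
  [0,0,0,0],
  [0,0,0,0],
  [0,0,0,0],
  [0,0,0,0],
])

```text
t: 27.4
eef_pos: [0.4987, 0.0976, 0.0582]
eef_rot: [-3.139, -0.028, -0.011]
wrist_force: [5.4, -5.5, -6.0]
grip_width: 0.573
gripper_force: 58.2
```

The pack stays put under a 5 N pull, so the catch holds. I'll relax, release, rise clear and check.

move_arm([
  [2,0,0,0],
  [0,0,0,0],
  [0,0,0,0],
  [0,0,0,0],
  [0,0,0,0],
  [0,0,0,0],
  [0,0,0,0],
  [0,0,0,0],
])

```text
t: 28.4
eef_pos: [0.4988, 0.0975, 0.0579]
eef_rot: [-3.14, -0.029, -0.006]
wrist_force: [4.2, -2.6, -3.0]
grip_width: 0.567
gripper_force: 58.2
```

move_arm([
  [0,0,0,0],
  [0,0,0,0],
  [0,0,0,0],
  [0,0,0,0],
  [0,0,0,0],
  [0,0,-15,0],
  [0,0,-40,0],
  [0,0,-50,0],
], hand=95)

```text
t: 29.4
eef_pos: [0.4968, 0.0966, 0.1638]
eef_rot: [3.141, 0.029, -0.002]
wrist_force: [1.1, -0.0, -0.3]
grip_width: 0.946
gripper_force: 0.0
```

move_arm([
  [-20,0,-40,0],
  [-40,0,-40,0],
  [-40,0,0,0],
  [-20,0,0,0],
  [0,0,0,0],
  [0,0,0,0],
  [0,0,0,0],
  [0,0,0,0],
])

```text
t: 30.4
eef_pos: [0.3777, 0.0947, 0.2421]
eef_rot: [3.141, 0.028, -0.001]
wrist_force: [0.5, 0.8, -0.1]
grip_width: 0.948
gripper_force: 0.0
```

```bash
python3 - <<'E'
from h import *
save('side','s4.png');save('wrist','w4.png')
a=cv2.imread('pics/s4.png')[110:410,200:480];b=cv2.imread('pics/w4.png')
a=cv2.resize(a,(560,580));b=b[0:250,200:400]
cv2.imwrite('pics/f.png',np.hstack([a,cv2.resize(b,(240,580))]))
E
```

```text
(no output)
```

View pics/f.png

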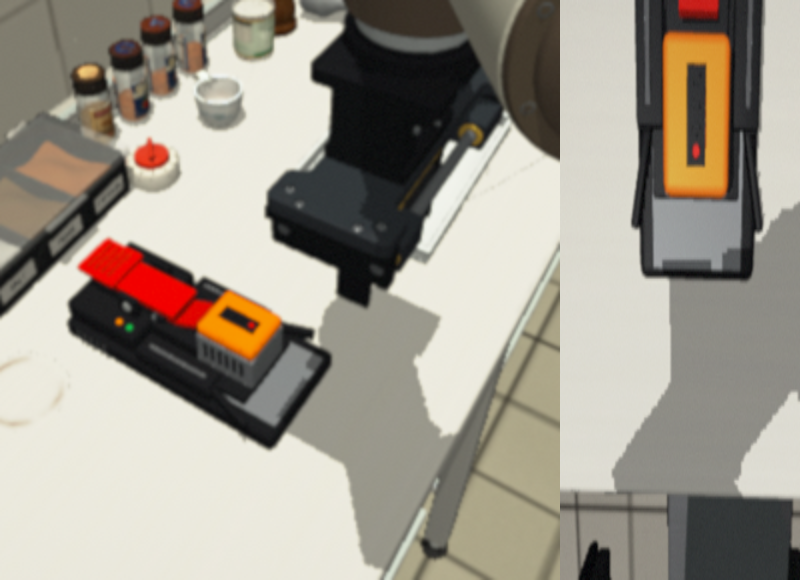

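The orange pack sits latched with the gripper clear: its cap at (240,325) is in the same place the blue one was at the start, and the paddle at (110,260) is up. The timer at (152,165) and the cup at (218,100) haven't moved.

```bash
python3 -c "
from cell import close_job;print(close_job())"
```

```text
the job is handed in; nothing more can be done
None
```

The job is done and handed in: the blue-capped pack stands upright in the tray's free half, the orange-capped pack is latched in the charger and held against a 5 N pull, and the timer and cup were left where they stood.

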